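# Take the tall tube from the dry block and show it level over the light panel

## Task

Slide the hold-down bar of the dry block all the way back, draw the tall tube up out of its well, and turn it from upright until it lies about level. Keep holding it like that, roughly 20 cm above the middle of the light panel, so that the pellet in its tip can be looked at; the program finishes while the gripper still holds the tube there. Leave the two short tubes in their wells, and the pen and the timer where they lie.

Things in the scene. Friction and masses are not known exactly. Their poses are not given: they have to be found in the camera images.
- block: Dry block, fixed, left or right of the light panel: white housing 180 (x) by 235 (y) by 90 mm high. Origin under its centre; x axis from its front (robot side) to its back, z up; yaw varies. Its aluminium insert has three round wells, 32 mm wide, 60 mm deep, centres at x = -30, y = -70, 0, +70 mm; well floors 30 mm, mouths 90 mm above the bench.
- bar (a joint): Hold-down bar of the dry block: steel, 40 (block x) by 230 (y) by 12 mm, on an 8 mm thick leg at each end, underside 156 mm above the bench, 6 mm over the tall tube. Slides along the block's +x. Value in m: 0 = forward, over the wells (starts at 0 to 0.015); 0.08 = all the way back at its stop, wells free. Takes 2 to 4 N and stays where it is left.
- bar_grip (a point): Centre of the black upright tab on the middle of the hold-down bar, 187 mm above the bench; the tab is 12 mm thick along the block's x axis, 44 mm wide along its y axis, and rises 39 mm above the bar. Axes as the block's. Moves with the bar.
- tube_center (a point): Tall tube, loose, upright in any one of the wells: 120 mm long, clear round body 29 mm thick, 16 mm blunt cone with a tan pellet at its lower end, grey round cap 32 mm wide that is its top 25 mm. It stands 60 mm out of the block (short ones 18 mm). Point on its axis, half-way along (60 mm from each end); its z axis points to the cap. 40 to 85 g.
- tube_tip (a point): Middle of the tall tube's lower (cone) end, 60 mm from its centre.
- tube_cap (a point): Middle of the top of the tall tube's cap, 60 mm from its centre.
- short_a_center (a point): A short tube standing in another well, like the tall one but 78 mm long with a cap 14 mm high; its top is 18 mm above the block's top. Point half-way along its axis. To be left there.
- short_b_center (a point): The other short tube, the same, in the remaining well. To be left there.
- panel_center (a point): Centre of the top face of the light panel: a flat white plate with a grey rim, 170 mm (x) by 220 mm (y), 12 mm thick, fixed to the bench.
- pen: Marker pen lying on the bench between block and panel, a bystander: 140 mm long, 11 mm thick; origin under its middle.
- timer: Small white timer lying on the bench between block and panel, a bystander: 50 by 40 by 18 mm; origin under its centre.
- tube: The tall tube again: origin at the middle of its lower (cone) end, z axis towards the cap.
- panel: The light panel again: origin at the centre of its underside, on the bench.
Things that resemble listed ones, but are neither listed nor needed, are in the scene too. Leave any red look-alike of the tube alone.

How it is judged:
On the way, in this order (a step that is already met when the one before it is completed fails the run):
1. the hold-down bar is slid back, with the tall tube still in its well (value of joint bar above 0.068 m and z of tube_tip in the frame of block below 0.05 m), for 0.1 s.
2. the tall tube is drawn clear of its well, in the gripper (z of tube_tip in the frame of block above 0.095 m and contact force between the fingers and tube above 0.5 N), for 0.1 s.
At the end, for the whole second after the job is handed in: Bar back over 60 of 80 mm; tall tube held still in the fingers, axis within 30 deg of level, centre within 60 mm of the panel's centre from above and 140 to 290 mm above the bench, both ends over 60 mm up, touching neither block nor panel; short tubes upright in their wells (value of joint bar above 0.06 m and angle between tube_center's own z axis and vertical between 1.05 and 2.09 rad and horizontal distance between tube_center and panel_center below 0.06 m and height (world z) of tube_center between 0.14 and 0.29 m and height (world z) of each of tube_tip, tube_cap above 0.06 m and contact force between the fingers and tube above 0.5 N and contact force between tube and block below 0.2 N and contact force between tube and panel below 0.2 N and linear speed of tube below 0.03 m/s and z of each of short_a_center, short_b_center in the frame of block below 0.085 m and angle between each of short_a_center, short_b_center's own z axis and vertical below 0.2 rad); the arm keeps its last pose, push and grip.
It fails at once if a short tube is pulled up or out of its well (distance of any of short_a_center, short_b_center from where it was at the start of the episode above 0.025 m).
It fails at once if the pen or the timer is pushed away (distance of any of pen, timer from where it was at the start of the episode above 0.04 m).
It also fails if it takes over 46 s, if anything falls off the work surface, if the arm or the gripper's body presses on something with over 40 N, if the wrist force passes 120 N, or if a joint passes its speed limit or range.

## Robot

A 7-joint arm with a two-finger parallel gripper is mounted at the origin on the work surface. World frame = base frame: x ahead of the robot, y to its left, z up, the work surface at z = 0. Lengths are in m, angles in rad, forces in N, time in s.
With the tool pointing down it reaches from about 0.425 to 1.025 m from the base axis. Payload 3.6 kg.
Tool frame: the origin (TCP) lies midway between the tips of the shut fingers; the grasp point (between the pads) lies 19 mm behind it; x points along the fingers, y is the direction in which the jaws open and shut, and the axes are right-handed (so a half turn about x gives the same grasp; the last joint's range is limited). The gripper opens to 85 mm and grips with 20 to 120 N. Pads are 22 mm wide; open, the fingers measure 114 mm over their backs; the gripper's body (76 mm by 85 mm) begins 54 mm behind the grasp point. The pads swing forward as they close: fully open they stand 13 mm farther back than shut.
Start: joints at [-1.272, 0.591, 0.048, 1.609, -0.033, 0.943, -0.034], TCP at [0.277, 0.67, 0.231] pointing down, gripper open.
Joint ranges: [-2.69, 2.69], [-0.47, 2.24], [-1.27, 1.36], [0.19, 2.51], [-1.53, 4.68], [0.08, 2.07], [-3.09, 3.09]. Speed limits (rad/s): [2.57, 2.57, 3.14, 3.14, 3.14, 3.14, 3.14].

## Interface

Orientations are given as a rotation vector (axis times angle).
In Python, from workcell import arm, viewer gives the robot as it stands.
- The arm moves only by the tool play_rows, never from a script. Its argument "rows" is a list of rows, each a list of 7 numbers: the shift along the tool's x, y, z in mm, then the turn, a rotation vector about the tool's x, y, z in rad, then the gripper command: -1 is shut, 1 is fully open, values between are in proportion. In form: [[x, y, z, rx, ry, rz, jaw], ...]. A call has 1 to 20 rows; each row shifts and turns the pose as measured when the row begins, along the tool's axes as they then stand; what a row does not reach is not made up. A row lasts 1/8 s, in which the tool goes at most 62.5 mm and 10.7 degrees, less where a joint would pass 70% of its speed; a pose out of reach is approached as far as the arm can. A call with a gripper value outside its range is refused whole. The fingers move at their own pace and stop on an object; the grip force is fixed at half the most. Time passes only in rows, so rows that do not move let the fingers close. It gives the time, the measured TCP pose, the force and the opening at its end, in the units of the state.
- arm.observe(): the state, without advancing time (a new reading comes with each control period).
- viewer.capture(name): name is "side" or "top"; returns a dict with "image" (400x640x3 uint8, red, green, blue), "fov_y" (degrees; the focal length in pixels is half the picture's height over the tangent of half this angle, whatever the lens; pixels are square), "cx", "cy" (the principal point, pixels), "rvec" (rotation vector, rad) and "tvec" (3), from world to camera coordinates, as OpenCV has them. Camera axes: x right, y down, z forward; pixel columns grow to the right and rows downward; lengths in m; the calibration is good to about 2 mm. A picture is of the moment at which its call begins. There is no depth.
- arm.close_job(): hands the job in, once; it reports no verdict.
The state is a dict: "time": time; "qpos": joint angles; "joint_vel": joint speeds; "tau": joint torques, N m; "tcp_pos": TCP position; "ee_rot": TCP orientation; "wrist_force": force on the tool from outside, world axes, zero at the start; "ft_torque": the same for the moment, N m; "finger_gap": finger opening in m.
Only numpy, scipy, OpenCV 4.12 (cv2) and the standard library are available. Lean on these libraries where they do the work, as an engineer would, in place of code of your own. Each camera call takes 0.05 s, during which the arm holds its last target. There are 200 camera calls.

## Working session

There is one attempt and no reset: what is moved stays moved. The work goes in short steps, Python scripts to look and compute and a tool call to move; the robot and the scene stay as the last step left them, time stands still between calls to the robot, and variables do not carry over. Pictures are saved under pics/ and viewed, about 8 in all and at most 12, crops included, and the job is handed in when it is done.

Besides the shell and the picture viewer there is one more tool, called after "Request:" as a command line: name --pt "numbers of a row" for each row, then --argument value for the rest. play_rows: Moves the arm, as the interface text tells. Its arguments: {"type":"object","properties":{"rows":{"type":"array"}},"required":["rows"]}

```bash
mkdir -p pics; ls; cat > h.py <<'E'
import numpy as np,cv2
from scipy.spatial.transform import Rotation as R
from workcell import arm,viewer
def cap(n,f):
    c=viewer.capture(n); cv2.imwrite(f'pics/{f}.png',c['image'][:,:,::-1]); np.save(f'pics/{f}.npy',c,allow_pickle=True); return c
def ld(f): return np.load(f'pics/{f}.npy',allow_pickle=True).item()
def K(c):
    f=200/np.tan(np.radians(c['fov_y'])/2); return f,c['cx'],c['cy']
def ray(c,u,v):
    f,cx,cy=K(c); r=cv2.Rodrigues(np.array(c['rvec'],float))[0]; t=np.array(c['tvec'],float)
    d=r.T@np.array([(u-cx)/f,(v-cy)/f,1]); return -r.T@t,d
def onz(c,u,v,z):
    o,d=ray(c,u,v); return o+d*(z-o[2])/d[2]
def proj(c,p):
    f,cx,cy=K(c); r=cv2.Rodrigues(np.array(c['rvec'],float))[0]; q=r@np.array(p,float)+np.array(c['tvec'],float).ravel()
    return np.round([f*q[0]/q[2]+cx,f*q[1]/q[2]+cy],1)
E
python3 - <<'E'
from h import *
s=cap('side','s0');t=cap('top','t0')
for c in(s,t): print(c['fov_y'],c['cx'],c['cy'],ray(c,c['cx'],c['cy']), c.keys())
print(arm.observe())
E
```

```text
pics
55.269889085033476 320.28305049120996 196.78023092765312 (array([ 0.11489809, -0.75173417,  0.65569215]), array([ 0.3885023 ,  0.74841021, -0.53753895])) dict_keys(['image', 'fov_y', 'cx', 'cy', 'rvec', 'tvec'])
44.81208700708922 321.6176639842389 190.82388786010864 (array([ 0.25872252, -0.04372685,  1.38908987]), array([ 0.18583069,  0.02278385, -0.98231759])) dict_keys(['image', 'fov_y', 'cx', 'cy', 'rvec', 'tvec'])
{'time': 0.1, 'qpos': array([-1.27250716,  0.59204141,  0.04831292,  1.60973117, -0.03330378,
        0.94269955, -0.03366899]), 'joint_vel': array([-3.60437134e-04, -1.77715097e-03, -9.50606697e-04, -1.94519741e-03,
        6.60394123e-04, -1.70045537e-03, -3.84218367e-05]), 'tau': array([ 4.39448340e-03, -5.50000906e+01,  1.55300461e+00, -1.98823518e+01,
        9.68409819e-03,  3.80233381e-03, -2.13104943e-05]), 'tcp_pos': array([0.27653946, 0.66935733, 0.23023144]), 'ee_rot': array([ 0.30566502,  1.54915448, -0.30890939]), 'wrist_force': array([ 0.35069959, -0.31801929,  0.09082713]), 'ft_torque': array([-0.02234397, -0.00080173, -0.00010612]), 'finger_gap': 0.08527753967740437}
```

View pics/s0.png

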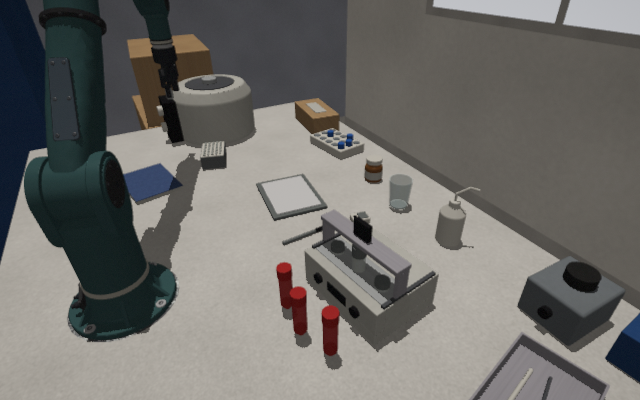

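View pics/t0.png

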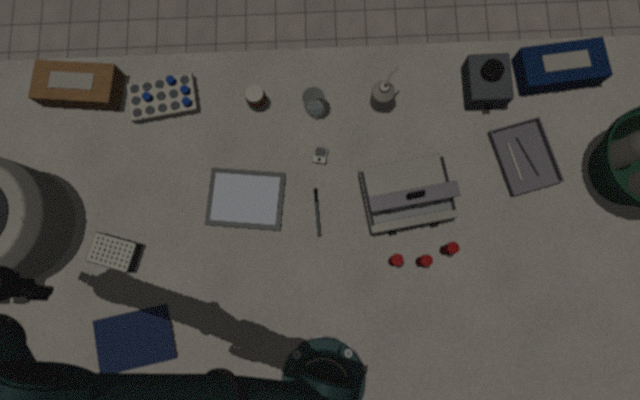

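The side view shows the block around (370,275) with its bar and tab at (363,229). There are three red look-alikes at (286,285), (299,310) and (330,330), the panel at (291,195), the pen at (302,236) and the timer at (360,215). In the top view the block is at (408,195), the tab at (416,195), the panel at (246,198), the pen at (318,212) and the timer at (320,156).

```bash
python3 - <<'E'
from h import *
s=ld('s0')['image'][:,:,::-1];t=ld('t0')['image'][:,:,::-1]
a=cv2.resize(s[200:345,265:445],None,fx=4,fy=4,interpolation=cv2.INTER_CUBIC)
cv2.imwrite('pics/c1.png',np.clip(a.astype(float)*1.3,0,255).astype('uint8'))
b=cv2.resize(t[145:275,340:480],None,fx=4.5,fy=4.5,interpolation=cv2.INTER_CUBIC)
cv2.imwrite('pics/c2.png',np.clip(b.astype(float)*2,0,255).astype('uint8'))
E
```

```text
(no output)
```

View pics/c1.png

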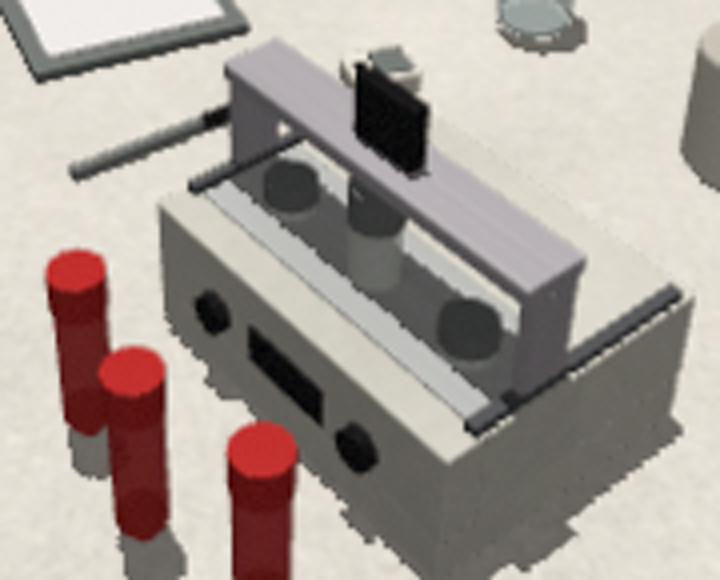

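View pics/c2.png

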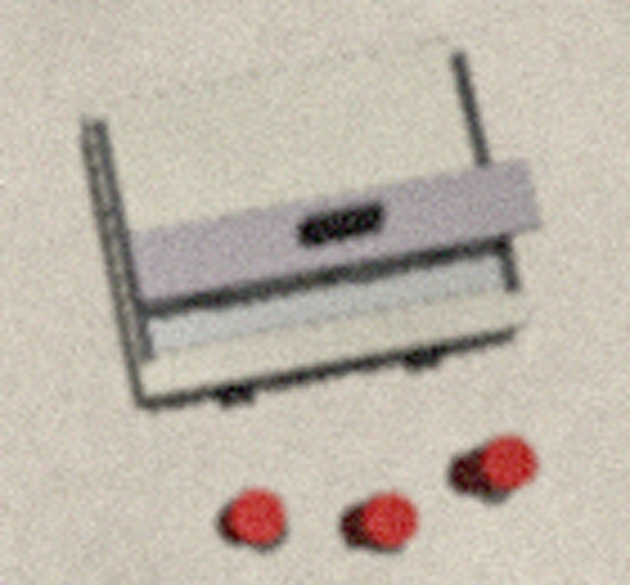

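Choice: the grey-capped tube in the middle well, side crop (375,215), which is full pixel (359,254). The red tubes are the look-alikes. The low grey caps at crop (292,185) and (470,325) are the short tubes. Next I measure.

```bash
python3 - <<'E'
from h import *
s=ld('s0');t=ld('t0')
im=t['image'].astype(int)
# bar: purple tint (g lower than mean r,b) 
sm=cv2.GaussianBlur(t['image'],(3,3),0).astype(int)
m=((sm[:,:,2]-sm[:,:,1]>3)&(sm[:,:,0]-sm[:,:,1]>0)).astype('uint8'); w=np.zeros_like(m); w[145:235,350:480]=m[145:235,350:480]
w=cv2.morphologyEx(w,cv2.MORPH_CLOSE,np.ones((7,7)));w=cv2.morphologyEx(w,cv2.MORPH_OPEN,np.ones((3,3)))
cs,_=cv2.findContours(w,0,1); c=max(cs,key=cv2.contourArea); r=cv2.minAreaRect(c); print('bar',r)
b=np.array([onz(t,*p,.168) for p in cv2.boxPoints(r)]); print(b.round(4),b.mean(0)); 
for i in range(4): d=b[(i+1)%4]-b[i]; print(np.linalg.norm(d).round(4),np.degrees(np.arctan2(d[1],d[0])).round(1))
for n,z,uv in [('FL',.09,(143,395)),('FR',.09,(525,318)),('BR',.09,(455,42)),('BL',.09,(88,113)),('tab',.207,(341,224))]:
    print(n,onz(t,uv[0]/4.5+340-.4,uv[1]/4.5+145-.4,z).round(4))
for n,z,uv in [('shL',.108,(292,178)),('shR',.108,(470,315)),('blkFL',.09,(160,205)),('blkFR',.09,(447,462)),('blkBR',.09,(692,298)),('tabTopL',.207,(357,66)),('tabTopR',.207,(428,103)),('barFR',.168,(530,292)),('barFL',.168,(228,70)),('barBR',.168,(584,262))]:
    print(n,onz(s,uv[0]/4+265-.4,uv[1]/4+200-.4,z).round(4))
for uv in[(210,170),(286,170),(281,230),(206,225),(246,198)]: print('panel',onz(t,*uv,.012).round(4))
for uv in[(316,189),(320,236),(320,156)]: print('pen/timer',onz(t,*uv,.01).round(4))
for uv in[(257,517),(388,521),(508,464)]: print('red',onz(t,uv[0]/4.5+340,uv[1]/4.5+145,.12).round(4))
for uv in[(388,95),(315,105),(488,80)]: print('obst',onz(t,*uv,.1).round(4))
E
```

```text
Traceback (most recent call last):
ValueError: max() iterable argument is empty
```

```bash
python3 - <<'E'
from h import *
s=ld('s0');t=ld('t0')
T=lambda uv,z:onz(t,uv[0]/4.5+340-.4,uv[1]/4.5+145-.4,z).round(4)
S=lambda uv,z:onz(s,uv[0]/4+265-.4,uv[1]/4+200-.4,z).round(4)
b=np.array([T(p,.168) for p in [(133,235),(526,160),(542,225),(143,303)]]);print('bar',b,b.mean(0))
for i in range(4): d=b[(i+1)%4]-b[i]; print(np.linalg.norm(d).round(4),np.degrees(np.arctan2(d[1],d[0])).round(1))
for n,z,uv in [('FL',.09,(143,395)),('FR',.09,(525,318)),('BR',.09,(455,42)),('BL',.09,(88,113)),('tab',.207,(341,224))]:
    print(n,T(uv,z))
for n,z,uv in [('shL',.108,(292,178)),('shR',.108,(470,315)),('blkFL',.09,(160,205)),('blkFR',.09,(447,462)),('blkBR',.09,(692,298)),('tabTopL',.207,(357,66)),('tabTopR',.207,(428,103)),('barFR',.168,(530,292)),('barFL',.168,(228,70)),('barBR',.168,(584,262))]:
    print(n,S(uv,z))
for uv in[(210,170),(286,170),(281,230),(206,225),(246,198)]: print('panel',onz(t,*uv,.012).round(4))
for uv in[(316,189),(320,236),(320,156)]: print('pen/timer',onz(t,*uv,.01).round(4))
for uv in[(257,517),(388,521),(508,464)]: print('red',T(uv,.12))
for uv in[(388,95),(315,105),(488,80)]: print('obst',onz(t,*uv,.1).round(4))
E
```

```text
bar [[ 0.47   -0.1361  0.168 ]
 [ 0.5057 -0.3604  0.168 ]
 [ 0.468  -0.3664  0.168 ]
 [ 0.431  -0.1399  0.168 ]] [ 0.468675 -0.2507    0.168   ]
0.2271 -81.0
0.0382 -171.0
0.2295 99.3
0.0392 5.6
FL [ 0.3869 -0.1434  0.09  ]
FR [ 0.4256 -0.3724  0.09  ]
BR [ 0.5964 -0.3435  0.09  ]
BL [ 0.5599 -0.1182  0.09  ]
tab [ 0.4656 -0.247   0.207 ]
shL [ 0.4521 -0.1815  0.108 ]
shR [ 0.476  -0.3164  0.108 ]
blkFL [ 0.3863 -0.1471  0.09  ]
blkFR [ 0.4229 -0.3743  0.09  ]
blkBR [ 0.5956 -0.3477  0.09  ]
tabTopL [ 0.4641 -0.2245  0.207 ]
tabTopR [ 0.4776 -0.2677  0.207 ]
barFR [ 0.4686 -0.3653  0.168 ]
barFL [ 0.431  -0.1473  0.168 ]
barBR [ 0.5024 -0.3616  0.168 ]
panel [0.5925 0.3138 0.012 ]
panel [0.5846 0.0904 0.012 ]
panel [0.4095 0.1074 0.012 ]
panel [0.4307 0.3231 0.012 ]
panel [0.5056 0.2077 0.012 ]
pen/timer [0.5255 0.0044 0.01  ]
pen/timer [ 0.3891 -0.0034  0.01  ]
pen/timer [ 0.6237 -0.01    0.01  ]
red [ 0.3118 -0.203   0.12  ]
red [ 0.3073 -0.2776  0.12  ]
red [ 0.3376 -0.3484  0.12  ]
obst [ 0.769  -0.2074  0.1   ]
obst [ 0.7476 -0.0023  0.1   ]
obst [ 0.8021 -0.4883  0.1   ]
```

```bash
cat >> h.py <<'E'
yaw=np.radians(9.3); ex=np.array([np.cos(yaw),np.sin(yaw),0]); ey=np.array([-ex[1],ex[0],0]); well=np.array([.463,-.250,0])
RD=[np.column_stack([[0,0,-1],s*ex,np.cross([0,0,-1],s*ex)]) for s in(1,-1)]
def to(p,Rt=None):
    o=arm.observe(); M=R.from_rotvec(o['ee_rot']).as_matrix()
    print('t',round(o['time'],2),'tcp',o['tcp_pos'].round(4),'F',o['wrist_force'].round(1),'gap',round(o['finger_gap'],4),'q',o['qpos'].round(2))
    if Rt is not None: print('turn tool',R.from_matrix(M.T@Rt).as_rotvec().round(3)); 
    if p is not None: print('shift mm tool',(M.T@(np.array(p)-o['tcp_pos'])*1000).round(1))
    return M
E
python3 - <<'E'
from h import *
M=to([.5,.2,.40],RD[0]);print(M.round(2)); to(None,RD[1])
E
```

```text
t 0.1 tcp [0.2765 0.6694 0.2302] F [ 0.4 -0.3  0.1] gap 0.0853 q [-1.27  0.59  0.05  1.61 -0.03  0.94 -0.03]
turn tool [1.017e+00 1.000e-03 2.000e-03]
shift mm tool [-169.  -348.9  385.7]
[[-0.    0.38  0.92]
 [-0.    0.92 -0.38]
 [-1.   -0.    0.  ]]
t 0.1 tcp [0.2765 0.6694 0.2302] F [ 0.4 -0.3  0.1] gap 0.0853 q [-1.27  0.59  0.05  1.61 -0.03  0.94 -0.03]
turn tool [-2.125e+00 -2.000e-03  1.000e-03]
```

Request:
play_rows --pt "-60 0 0 0 0 0 1" --pt "-60 0 0 0 0 0 1" --pt "-50 0 0 0 0 0 1" --pt "0 -40 45 0 0 0 1" --pt "0 -40 45 0 0 0 1" --pt "0 -40 45 0 0 0 1" --pt "0 -40 45 0 0 0 1" --pt "0 -40 45 0 0 0 1" --pt "0 -40 45 0 0 0 1" --pt "0 -40 45 0 0 0 1" --pt "0 -40 45 0 0 0 1" --pt "0 0 0 0.17 0 0 1" --pt "0 0 0 0.17 0 0 1" --pt "0 0 0 0.17 0 0 1" --pt "0 0 0 0.17 0 0 1" --pt "0 0 0 0.17 0 0 1" --pt "0 0 0 0.17 0 0 1" --pt "0 0 0 0 0 0 1"

```text
time: 2.35
tcp_pos: [0.4902, 0.2176, 0.3985]
ee_rot: [1.102, 1.264, -1.132]
wrist_force: [-0.0, 0.3, -0.6]
finger_gap: 0.0851
```

```bash
python3 - <<'E'
from h import *
M=to([.5,.2,.40],RD[0]);print(M.round(2))
E
```

```text
t 2.35 tcp [0.4902 0.2176 0.3985] F [-0.   0.3 -0.6] gap 0.0851 q [-0.83  0.2   0.39  1.83 -0.07  1.14 -0.29]
turn tool [-0.039  0.012  0.013]
shift mm tool [-1.4  7.5 18.7]
[[-0.01  0.99  0.12]
 [-0.01  0.12 -0.99]
 [-1.   -0.01  0.01]]
```

Request:
play_rows --pt "60 0 0 0 0 0 0.2" --pt "60 0 0 0 0 0 0.2" --pt "0 0 0 0 0.18 0 0.2" --pt "0 0 0 0 0.18 0 0.2" --pt "0 0 0 0 0.18 0 0.2" --pt "0 0 0 0 0.18 0 0.2" --pt "0 0 0 0 0.18 0 0.2" --pt "0 0 0 0 0.18 0 0.2" --pt "0 0 0 0 0.18 0 0.2" --pt "0 0 0 0 0.18 0 0.2" --pt "0 0 0 0 0 0 0.2"

```text
time: 3.72
tcp_pos: [0.4936, 0.219, 0.2756]
ee_rot: [1.996, 2.314, -0.073]
wrist_force: [-0.0, -0.4, 0.0]
finger_gap: 0.0514
```

```bash
python3 - <<'E'
from h import *
M=to([.5,.2,.28],RD[0]);print(M.round(2))
E
```

```text
t 3.73 tcp [0.4936 0.219  0.2756] F [-0.  -0.4  0. ] gap 0.0514 q [ 0.15  0.74 -0.1   2.13 -1.32  1.47  1.31]
turn tool [ 0.002 -1.475 -0.026]
shift mm tool [-20.1   3.6  -2.4]
[[-0.14  0.99  0.03]
 [ 0.98  0.15 -0.09]
 [-0.1   0.02 -1.  ]]
```

Request:
play_rows --pt "0 0 0 0 -0.18 0 0.2" --pt "0 0 0 0 -0.18 0 0.2" --pt "0 0 0 0 -0.18 0 0.2" --pt "0 0 0 0 -0.18 0 0.2" --pt "0 0 0 0 -0.18 0 0.2" --pt "0 0 0 0 -0.18 0 0.2" --pt "0 0 0 0 -0.18 0 0.2" --pt "0 0 0 0 -0.18 0 0.2" --pt "-40 0 0 -0.03 0 0 0.2" --pt "0 0 55 0 0 0 0.2" --pt "0 0 55 0 0 0 0.2" --pt "0 0 55 0 0 0 0.2" --pt "0 0 55 0 0 0 0.2" --pt "0 0 55 0 0 0 0.2" --pt "0 0 55 0 0 0 0.2" --pt "0 0 55 0 0 0 0.2" --pt "0 0 0 0 0 0 0.2"

```text
time: 5.85
tcp_pos: [0.5751, -0.1509, 0.3599]
ee_rot: [1.112, 1.225, -0.949]
wrist_force: [-0.2, 0.9, 0.3]
finger_gap: 0.0511
```

```bash
python3 - <<'E'
from h import *
M=to([.468,-.249,.28],RD[0]);print(M.round(2))
E
```

```text
t 5.85 tcp [ 0.5751 -0.1509  0.3599] F [-0.2  0.9  0.3] gap 0.0511 q [-0.2   0.28  0.51  1.86 -0.24  0.95  0.65]
turn tool [ 0.059 -0.005 -0.126]
shift mm tool [  63.4 -135.    72.3]
[[ 0.12  0.97  0.22]
 [ 0.03  0.22 -0.98]
 [-0.99  0.13 -0.  ]]
```

Request:
play_rows --pt "0 0 0 0.06 0 -0.126 0.2" --pt "0 -50 30 0 0 0 0.2" --pt "0 -50 35 0 0 0 0.2" --pt "0 0 0 0 0 0 0.2"

```text
time: 6.35
tcp_pos: [0.4861, -0.2267, 0.3659]
ee_rot: [1.09, 1.281, -1.071]
wrist_force: [-0.0, -0.6, 0.2]
finger_gap: 0.0512
```

```bash
python3 - <<'E'
from h import *
M=to([.468,-.249,.26],RD[0]);print(M.round(2))
E
```

```text
t 6.35 tcp [ 0.4861 -0.2267  0.3659] F [-0.  -0.6  0.2] gap 0.0512 q [-0.12  0.23  0.58  1.9  -0.16  1.05  0.7 ]
turn tool [ 0.01  -0.004 -0.011]
shift mm tool [105.6 -22.8  19.2]
[[ 0.01  0.99  0.17]
 [ 0.01  0.17 -0.99]
 [-1.    0.01 -0.  ]]
```

Request:
play_rows --pt "0 -23 19 0.01 0 -0.011 0.2" --pt "50 0 0 0 0 0 0.2" --pt "50 0 0 0 0 0 0.2" --pt "0 0 0 0 0 0 0.2"

```text
time: 6.85
tcp_pos: [0.4701, -0.2455, 0.2697]
ee_rot: [1.09, 1.277, -1.069]
wrist_force: [-0.4, -0.5, 0.8]
finger_gap: 0.0512
```

```bash
python3 - <<'E'
from h import *
M=to([.468,-.249,.18],RD[0])
s=cap('side','s1');t=cap('top','t1')
a=cv2.resize(s['image'][120:320,250:450,::-1],None,fx=2,fy=2);b=cv2.resize(t['image'][135:235,355:455,::-1],(400,400))
cv2.imwrite('pics/c3.png',np.hstack([a,cv2.convertScaleAbs(b,alpha=2)]))
E
```

```text
t 6.85 tcp [ 0.4701 -0.2455  0.2697] F [-0.4 -0.5  0.8] gap 0.0512 q [-0.03  0.33  0.55  2.03 -0.25  0.83  0.84]
turn tool [ 0.011 -0.001 -0.015]
shift mm tool [89.6 -4.   3.2]
```

View pics/c3.png

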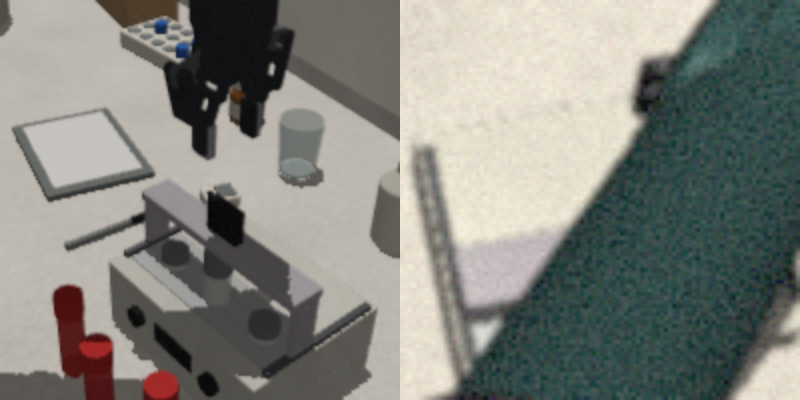

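The fingers straddle the tab, crop (225,218), from above along the block's x. The top camera's view of the tab is hidden by the arm. I go down to the tab and close.

Request:
play_rows --pt "40 -4 3 0.01 0 -0.015 0.2" --pt "30 0 0 0 0 0 0.2" --pt "18 0 0 0 0 0 0.2" --pt "0 0 0 0 0 0 0.2" --pt "0 0 0 0 0 0 -0.9" --pt "0 0 0 0 0 0 -0.9" --pt "0 0 0 0 0 0 -0.9" --pt "0 0 0 0 0 0 -0.9"

```text
time: 7.95
tcp_pos: [0.482, -0.2549, 0.1976]
ee_rot: [1.091, 1.25, -1.068]
wrist_force: [0.3, -1.1, -5.6]
finger_gap: 0.0101
```

```bash
python3 - <<'E'
from h import *
M=to([.468,-.249,.18],RD[0]); print((M.T@ex).round(3))
E
```

```text
t 7.95 tcp [ 0.482  -0.2549  0.1976] F [ 0.3 -1.1 -5.6] gap 0.0101 q [ 0.04  0.44  0.49  2.08 -0.35  0.66  0.93]
turn tool [ 0.005  0.016 -0.032]
shift mm tool [ 17.1 -13.4  -8.5]
[0.032 0.999 0.005]
```

Request:
play_rows --pt "0 0 0 0 0 0 0.2" --pt "0 0 0 0 0 0 0.2" --pt "0 0 0 0 0 0 0.2"

```text
time: 8.32
tcp_pos: [0.484, -0.2553, 0.1988]
ee_rot: [1.091, 1.247, -1.065]
wrist_force: [-0.1, -0.1, -0.4]
finger_gap: 0.0511
```

```bash
python3 - <<'E'
from h import *
M=to([.475,-.249,.18],RD[0])
s=cap('side','s2')
cv2.imwrite('pics/c4.png',cv2.resize(s['image'][150:310,280:440,::-1],None,fx=3.5,fy=3.5,interpolation=cv2.INTER_CUBIC))
E
```

```text
t 8.32 tcp [ 0.484  -0.2553  0.1988] F [-0.1 -0.1 -0.4] gap 0.0511 q [ 0.04  0.44  0.49  2.08 -0.35  0.66  0.93]
turn tool [ 0.007  0.018 -0.035]
shift mm tool [18.4 -8.5 -8. ]
```

View pics/c4.png

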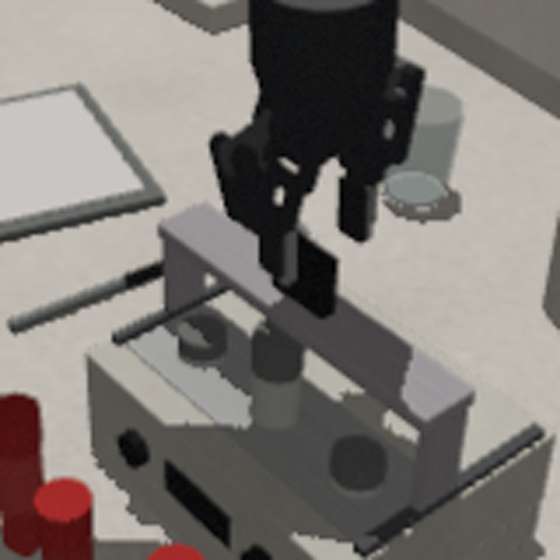

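```bash
python3 - <<'E'
from h import *
s=ld('s2')
S=lambda u,v,z:onz(s,u/3.5+280-.4,v/3.5+150-.4,z)
for u,v,z in[(432,418,.168),(160,232,.168),(472,396,.168),(337,262,.207),(333,317,.168)]:
    p=S(u,v,z); d=p-well; print(p.round(4),'blk rel well',(d@ex).round(4),(d@ey).round(4))
p=arm.observe()['tcp_pos']-well; print((p@ex).round(4),(p@ey).round(4))
E
```

```text
[ 0.4837 -0.3632  0.168 ] blk rel well 0.0021 -0.115
[ 0.4403 -0.1472  0.168 ] blk rel well -0.0058 0.1051
[ 0.5127 -0.3601  0.168 ] blk rel well 0.0312 -0.1167
[ 0.4866 -0.2693  0.207 ] blk rel well 0.0201 -0.0229
[ 0.4865 -0.2697  0.168 ] blk rel well 0.02 -0.0232
0.0199 -0.0086
```

Request:
play_rows --pt "10 0 -8 0.007 0.018 -0.035 0.2" --pt "10 0 0 0 0 0 0.2" --pt "0 0 0 0 0 0 0.2"

```text
time: 8.75
tcp_pos: [0.4834, -0.2466, 0.177]
ee_rot: [1.089, 1.285, -1.09]
wrist_force: [0.2, -0.7, -0.5]
finger_gap: 0.051
```

```bash
python3 - <<'E'
from h import *
M=to([*(well+.018*ex)[:2],.178],RD[0])
E
```

```text
t 8.75 tcp [ 0.4834 -0.2466  0.177 ] F [ 0.2 -0.7 -0.5] gap 0.051 q [ 0.03  0.48  0.48  2.08 -0.36  0.66  0.92]
turn tool [ 0.    -0.002  0.002]
shift mm tool [-1.  -2.7  0.1]
```

Request:
play_rows --pt "0 0 0 0 0 0 -0.9" --pt "0 0 0 0 0 0 -0.9" --pt "0 0 0 0 0 0 -0.9" --pt "0 15 0 0 0 0 -0.9" --pt "0 15 0 0 0 0 -0.9" --pt "0 15 0 0 0 0 -0.9" --pt "0 0 0 0 0 0 -0.9"

```text
time: 9.62
tcp_pos: [0.5308, -0.2391, 0.1769]
ee_rot: [1.09, 1.284, -1.091]
wrist_force: [1.5, -0.3, -2.4]
finger_gap: 0.0112
```

```bash
python3 - <<'E'
from h import *
M=to([*(well+.08*ex)[:2],.178],RD[0])
E
```

```text
t 9.62 tcp [ 0.5308 -0.2391  0.1769] F [ 1.5 -0.3 -2.4] gap 0.0112 q [ 0.    0.53  0.48  1.99 -0.36  0.71  0.87]
turn tool [-0.002 -0.002  0.002]
shift mm tool [-1.1 11.3 -0.2]
```

Moving well. I now creep to the stop.

Request:
play_rows --pt "0 5 0 0 0 0 -0.9" --pt "0 4 0 0 0 0 -0.9" --pt "0 3 0 0 0 0 -0.9"

```text
time: 10.0
tcp_pos: [0.542, -0.2373, 0.1769]
ee_rot: [1.09, 1.286, -1.093]
wrist_force: [-8.2, -1.5, 3.3]
finger_gap: 0.011
```

Request:
play_rows --pt "0 3 0 0 0 0 -0.9"

```text
time: 10.12
tcp_pos: [0.542, -0.2373, 0.1769]
ee_rot: [1.089, 1.29, -1.096]
wrist_force: [-10.2, -0.2, 8.2]
finger_gap: 0.0109
```

Request:
play_rows --pt "0 3 0 0 0 0 -0.9"

```text
time: 10.25
tcp_pos: [0.5419, -0.2373, 0.1769]
ee_rot: [1.089, 1.294, -1.1]
wrist_force: [-8.4, 0.6, 6.0]
finger_gap: 0.0111
```

Request:
play_rows --pt "0 0 0 0 0 0 0.25" --pt "0 0 0 0 0 0 0.25" --pt "0 0 0 0 0 0 0.25" --pt "-35 0 0 0 0 0 0.25" --pt "-35 0 0 0 0 0 0.25" --pt "0 0 0 0 0 0 0.25" --pt "0 -40 0 0 0 0 0.25" --pt "0 -40 0 0 0 0 0.25" --pt "0 0 0 0 0 0 0.25"

```text
time: 11.38
tcp_pos: [0.4654, -0.2483, 0.2472]
ee_rot: [1.086, 1.295, -1.094]
wrist_force: [0.8, 0.4, 0.6]
finger_gap: 0.0535
```

```bash
python3 - <<'E'
from h import *
M=to([*well[:2],.12],RD[0])
s=cap('side','s3')
cv2.imwrite('pics/c5.png',cv2.resize(s['image'][150:310,280:440,::-1],None,fx=3.5,fy=3.5,interpolation=cv2.INTER_CUBIC))
E
```

```text
t 11.38 tcp [ 0.4654 -0.2483  0.2472] F [0.8 0.4 0.6] gap 0.0535 q [-0.02  0.37  0.56  2.05 -0.27  0.81  0.86]
turn tool [ 0.001 -0.006  0.011]
shift mm tool [127.2  -1.2   2.1]
```

View pics/c5.png

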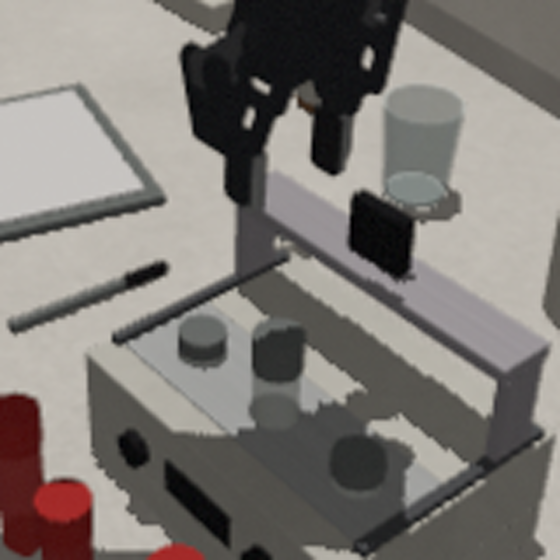

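The bar is back, with its tab at crop (382,233). The tall tube still stands in the middle well, cap top at crop (278,332). I check its position against the planned grasp point.

```bash
python3 - <<'E'
from h import *
s=ld('s3')
print(onz(s,278/3.5+280-.4,333/3.5+150-.4,.15).round(4))
p=arm.observe()['tcp_pos']
for z in(.15,):
  print(proj(s,[*well[:2],z]))
E
```

```text
[ 0.4636 -0.2484  0.15  ]
[359.2 245.3]
```

Request:
play_rows --pt "40 -1 2 0 -0.006 0.011 0.25" --pt "30 0 0 0 0 0 0.25" --pt "0 0 0 0 0 0 0.25"

```text
time: 11.8
tcp_pos: [0.4718, -0.2488, 0.1752]
ee_rot: [1.084, 1.279, -1.08]
wrist_force: [0.2, 0.1, 0.7]
finger_gap: 0.0532
```

```bash
python3 - <<'E'
from h import *
M=to([*well[:2],.12],RD[0])
E
```

```text
t 11.8 tcp [ 0.4718 -0.2488  0.1752] F [0.2 0.1 0.7] gap 0.0532 q [ 0.04  0.47  0.48  2.11 -0.36  0.64  0.95]
turn tool [ 0.008  0.002 -0.006]
shift mm tool [55.1 -9.2 -0.4]
```

Request:
play_rows --pt "0 -9 0 0.008 0.002 -0.006 0.25" --pt "15 -2 0 0 0 0 0.25" --pt "0 0 0 0 0 0 0.25"

```text
time: 12.18
tcp_pos: [0.4627, -0.2512, 0.1609]
ee_rot: [1.088, 1.279, -1.087]
wrist_force: [-0.0, 0.2, 0.4]
finger_gap: 0.0536
```

```bash
python3 - <<'E'
from h import *
M=to([*well[:2],.12],RD[0])
E
```

```text
t 12.18 tcp [ 0.4627 -0.2512  0.1609] F [-0.   0.2  0.4] gap 0.0536 q [ 0.06  0.49  0.47  2.13 -0.38  0.6   0.97]
turn tool [ 0.001  0.002 -0.002]
shift mm tool [40.9  0.4 -1.2]
```

Request:
play_rows --pt "14 0 -1 0 0 0 0.25" --pt "14 -1 0 0 0 0 0.25" --pt "13 -1 0 0 0 0 0.25" --pt "0 0 0 0 0 0 0.25"

```text
time: 12.68
tcp_pos: [0.461, -0.2506, 0.1173]
ee_rot: [1.088, 1.278, -1.087]
wrist_force: [0.0, 0.1, 0.2]
finger_gap: 0.0535
```

```bash
python3 - <<'E'
from h import *
M=to([*well[:2],.12],RD[0])
E
```

```text
t 12.68 tcp [ 0.461  -0.2506  0.1173] F [0.  0.1 0.2] gap 0.0535 q [ 0.11  0.55  0.41  2.16 -0.44  0.51  1.02]
turn tool [ 0.001  0.003 -0.003]
shift mm tool [-2.7  2.  -0.2]
```

Request:
play_rows --pt "-3 2 0 0 0 0 0.25" --pt "0 0 0 0 0 0 -0.9" --pt "0 0 0 0 0 0 -0.9" --pt "0 0 0 0 0 0 -0.9" --pt "0 0 0 0 0 0 -0.9"

```text
time: 13.3
tcp_pos: [0.4639, -0.2507, 0.1214]
ee_rot: [1.088, 1.276, -1.086]
wrist_force: [0.1, 0.9, -1.3]
finger_gap: 0.0304
```

Request:
play_rows --pt "-15 0 0 0 0 0 -0.9" --pt "-20 0 0 0 0 0 -0.9" --pt "-20 0 0 0 0 0 -0.9" --pt "0 0 0 0 0 0 -0.9"

```text
time: 13.8
tcp_pos: [0.4636, -0.2509, 0.1801]
ee_rot: [1.088, 1.275, -1.086]
wrist_force: [0.3, 0.2, -0.1]
finger_gap: 0.0303
```

```bash
python3 - <<'E'
from h import *
M=to([*well[:2],.27],RD[0])
s=cap('side','s4')
cv2.imwrite('pics/c6.png',cv2.resize(s['image'][150:310,280:440,::-1],None,fx=3.5,fy=3.5,interpolation=cv2.INTER_CUBIC))
E
```

```text
t 13.8 tcp [ 0.4636 -0.2509  0.1801] F [ 0.3  0.2 -0.1] gap 0.0303 q [ 0.04  0.46  0.5   2.12 -0.36  0.64  0.95]
turn tool [ 0.001  0.004 -0.006]
shift mm tool [-89.9   0.   -0.6]
```

View pics/c6.png

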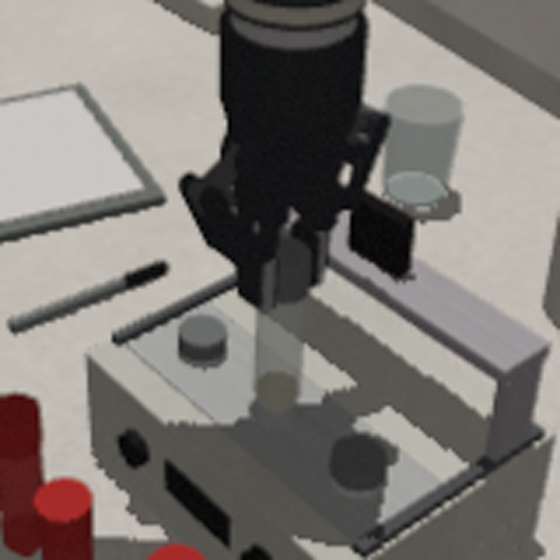

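The tube is held by its cap and is coming out straight, with the pellet at crop (277,390). The short tubes are undisturbed. I lift further and carry it to the panel.

Request:
play_rows --pt "-30 0 0 0 0 0 -0.9" --pt "-35 0 0 0 0 0 -0.9" --pt "-35 0 0 0 0 0 -0.9" --pt "-35 0 0 0 0 0 -0.9" --pt "0 0 0 0 0 0 -0.9" --pt "0 0 -35 0 0 0 -0.9" --pt "0 0 -35 0 0 0 -0.9" --pt "0 0 -35 0 0 0 -0.9" --pt "0 0 -35 0 0 0 -0.9" --pt "0 0 -35 0 0 0 -0.9" --pt "0 0 -35 0 0 0 -0.9" --pt "0 0 -35 0 0 0 -0.9" --pt "0 0 -35 0 0 0 -0.9" --pt "0 0 -35 0 0 0 -0.9" --pt "0 0 -35 0 0 0 -0.9" --pt "0 0 0 0 0 0 -0.9"

```text
time: 15.85
tcp_pos: [0.3897, 0.109, 0.2994]
ee_rot: [1.07, 1.306, -1.112]
wrist_force: [-0.4, -1.0, 0.1]
finger_gap: 0.0302
```

```bash
python3 - <<'E'
from h import *
M=to([.505,.17,.25],RD[0])
E
```

```text
t 15.85 tcp [0.3897 0.109  0.2994] F [-0.4 -1.   0.1] gap 0.0302 q [-0.73  0.1   0.38  2.2  -0.06  0.88 -0.14]
turn tool [ 0.002 -0.001  0.034]
shift mm tool [ 45.3 125.3 -41.3]
```

Moving out to x ≈ 0.505, then tilting.

Request:
play_rows --pt "0 40 -10 0 0 0.03 -0.9" --pt "0 40 -15 0 0 0 -0.9" --pt "0 40 -15 0 0 0 -0.9" --pt "0 0 0 0 0.16 0 -0.9" --pt "0 0 0 0 0.16 0 -0.9" --pt "0 0 0 0 0.16 0 -0.9" --pt "0 0 0 0 0.16 0 -0.9" --pt "0 0 0 0 0.16 0 -0.9" --pt "0 0 0 0 0.16 0 -0.9" --pt "0 0 0 0 0.16 0 -0.9" --pt "0 0 0 0 0.16 0 -0.9" --pt "0 0 0 0 0.16 0 -0.9" --pt "0 0 0 0 0 0 -0.9"

```text
time: 17.48
tcp_pos: [0.5018, 0.1554, 0.28]
ee_rot: [2.015, 2.332, -0.124]
wrist_force: [0.2, 0.8, 0.2]
finger_gap: 0.0303
```

```bash
python3 - <<'E'
from h import *
M=to([.507,.178,.22]);print(M.round(2))
o=arm.observe();print('tube centre',(o['tcp_pos']+.031*M[:,0]).round(3))
E
```

```text
t 17.48 tcp [0.5018 0.1554 0.28  ] F [0.2 0.8 0.2] gap 0.0303 q [ 0.19  0.75 -0.    2.09 -1.22  1.58  1.25]
shift mm tool [27.3  9.8 57.4]
[[-0.15  0.99 -0.01]
 [ 0.98  0.14 -0.1 ]
 [-0.1  -0.02 -1.  ]]
tube centre [0.497 0.186 0.277]
```

Request:
play_rows --pt "10 4 18 0 0 0 -0.9" --pt "9 4 20 0 0 0 -0.9" --pt "8 3 18 0 0 0 -0.9" --pt "0 0 0 0 0 0 -0.9" --pt "0 0 0 0 0 0 -0.9" --pt "0 0 0 0 0 0 -0.9"

```text
time: 18.23
tcp_pos: [0.5092, 0.1783, 0.2206]
ee_rot: [2.009, 2.324, -0.127]
wrist_force: [0.1, 0.1, -1.0]
finger_gap: 0.0304
```

```bash
python3 - <<'E'
from h import *
M=to([.509,.178,.22]);print(M[:,0].round(2))
o=arm.observe();print('tube centre',(o['tcp_pos']+.031*M[:,0]).round(3), 'vel',np.abs(o['joint_vel']).max())
s=cap('side','s5');t=cap('top','t5')
cv2.imwrite('pics/c7.png',np.hstack([cv2.resize(s['image'][90:310,210:430,::-1],(400,400)),cv2.convertScaleAbs(cv2.resize(t['image'][120:260,190:330,::-1],(400,400)),alpha=1.8)]))
E
```

```text
t 18.23 tcp [0.5092 0.1783 0.2206] F [ 0.1  0.1 -1. ] gap 0.0304 q [ 0.16  0.85 -0.02  2.08 -1.26  1.52  1.34]
shift mm tool [-0.2 -0.2  0.6]
[-0.14  0.98 -0.1 ]
tube centre [0.505 0.209 0.217] vel 0.007896247478590537
```

View pics/c7.png

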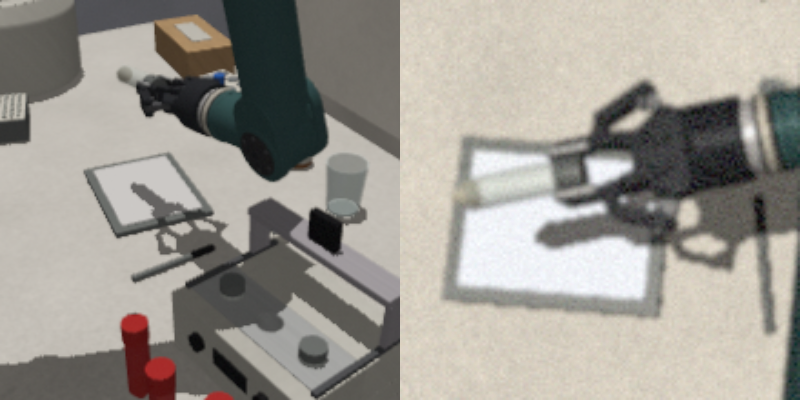

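The tube is held level, tan tip at top crop (465,193), cap in the fingers at (580,170). The short tubes, pen and timer are in place. I make one cross-check from the top view, then hand in.

```bash
python3 - <<'E'
from h import *
t=ld('t5'); tip=onz(t,190+(458-400)*.35,120+195*.35,.208); print('tip seen',tip.round(3))
o=arm.observe(); M=R.from_rotvec(o['ee_rot']).as_matrix(); print('tip expected',(o['tcp_pos']+.091*M[:,0]).round(3))
c=tip-.06*M[:,0]; d=np.hypot(*(c[:2]-[.504,.2087])); print('centre off panel',d)
p=[onz(t,*uv,.01).round(3) for uv in[(190+360*.35,120+195*.35),(190+370*.35,120+330*.35)]];print('pen',p)
if d<.03: arm.close_job(); print('handed in')
E
```

```text
tip seen [0.498 0.261 0.208]
tip expected [0.496 0.268 0.211]
centre off panel 0.006874971295768451
pen [array([0.528, 0.004, 0.01 ]), array([ 0.391, -0.002,  0.01 ])]
the job is handed in; nothing more can be done
handed in
```

I slid the bar back to its stop, drew the tall grey-capped tube out of the middle well, and turned it level. I handed the job in at about 18 s of the 46 s, with the gripper still holding the tube over the light panel.

**Last checks:**
- **Position:** the tube's centre is about 0.217 m above the bench. From the top picture it is about 7 mm off the panel's centre.
- **Level and still:** its axis is about 6° from level. The finger gap held at 30.4 mm and the arm was practically still.
- **Bystanders:** both short tubes still stand in their wells. The pen measured within 3 mm of its start. I judged the timer by eye only, and it was outside the last close crops.

**What disagreed:**
- The tip seen in the top view lies about 7 mm from where the tool pose puts it, well inside the 60 mm allowed.
- The first grip on the bar's tab sat too high and moved the bar to about 18 mm. I opened and gripped again lower before pushing to the stop.
- The finger gap read about 1–2 mm less than the real thickness on both the tab and the cap.

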